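# Sweep the used spectrometer samples into the spent-sample tray

### The arm

A 6-joint arm with a two-finger parallel gripper is mounted at the origin on the work surface. World frame = base frame: x ahead of the robot, y to its left, z up, the work surface at z = 0. Lengths are in m, angles in rad, forces in N, time in s.
With the tool pointing down it reaches from about 0.3 to 0.775 m from the base axis. Payload 14.6 kg.
Tool frame: the origin (TCP) lies on the centre line of the jaws, within the pads' length; the fingertips stand 25 mm ahead of it and the grasp point (between the pads) lies 6 mm ahead of it (ctrl.tip_reach is the distance from the TCP to the fingertips, in m); z points along the fingers, y is the line along which they close (so a half turn about z gives the same grasp; the last joint's range is limited). The gripper opens to 94 mm and grips with 3 to 60 N. Pads are 16 mm wide; open, the fingers measure 119 mm over their backs; the gripper's body (75 mm by 177 mm) begins 78 mm behind the grasp point.
Start: joints at [1.156, 0.3, 1.521, -0, 1.321, -0.067], TCP at [0.187, 0.517, 0.23] pointing down, gripper open.
Joint ranges: [-3.03, 3.03], [-0.79, 2.21], [0.23, 2.52], [-1.04, 4.18], [0, 3.07], [-2.55, 2.55]. Speed limits (rad/s): [2.22, 2.22, 2.57, 3.14, 3.14, 3.14].

### API

Orientations are given as [roll, pitch, yaw] about the fixed x, y, z axes, in that order (R = Rz(yaw) Ry(pitch) Rx(roll)).
In Python, from station import ctrl gives the robot as it stands. The module is installed in compiled form; this text tells all that it offers.
- The arm moves only by the tool apply_moves, never from a script. Its argument "deltas" is a list of rows, each a list of 7 numbers: the closure in counts, from 0 (fully open) to 255 (shut), then the shift along the world's x, y, z in cm, then the turn, a rotation vector about the world's x, y, z in rad. In form: [[jaw, tx, ty, tz, ax, ay, az], ...]. A call has 1 to 10 rows; each row shifts and turns the commanded pose from where the row before left it; what a row does not reach is not made up. A row lasts 1/10 s, in which the tool goes at most 50 mm and 8.59 degrees, less where a joint would pass 70% of its speed; a pose out of reach is approached as far as the arm can. A call with a gripper value outside its range is refused whole. The fingers move at their own pace and stop on an object; "grip_force" is the grip in N (left out, the last holds). Time passes only in rows, so rows that do not move let the fingers close. It gives the time, the measured TCP pose, the force, the opening and the grip force at its end, in the units of the state.
- ctrl.get_obs(): the state, without advancing time (a new reading comes with each control period).
- ctrl.camera(name): name is "scene" or "top" or "wrist"; returns a dict with "img" (400x640x3 uint8, red, green, blue), "K" (3x3 intrinsics, pixels), "pose" (4x4, takes a point from camera to world coordinates); the wrist camera has in their place "hand_eye" (4x4, takes a point from camera to tool coordinates, whose origin is the TCP and whose axes are the flange's). Camera axes: x right, y up, looking along -z (the intrinsics and any distortion apply to the point x, -y, -z); pixel columns grow to the right and rows downward; lengths in m; the calibration is good to about 2 mm. A picture is of the moment at which its call begins: read the wrist's pose just before it. There is no depth.
- ctrl.hand_in(): hands the job in; it is judged then, once.
The state is a dict: "time_s": time; "qpos": joint angles; "joint_vel": joint speeds; "tau": joint torques, N m; "ee_pos": TCP position; "eef_rot": TCP orientation; "force": force on the tool from outside, world axes, zero at the start; "moment": the same for the moment, N m; "grip_width": finger opening in m; "grip_force": force on a finger pad.
Only numpy, scipy, OpenCV 4.12 (cv2) and the standard library are available. Lean on these libraries where they do the work, as an engineer would, in place of code of your own. Each camera call takes 0.05 s, during which the arm holds its last target. There are 200 camera calls.

### The job

Sweep the three used steel test pieces (the flat ones with burn marks) along the bench with the fingertips into the open front of the blue tray, so that all three lie flat and wholly inside it, past the sloping lip. Only push them: do not grip, lift or flick any of them, and do not jam them hard against the tray or bench. Leave the copper reference standard, the blue box, the water bottle and the mouse where they are.

Things in the scene. Friction and masses are not known exactly. Their poses are not given: they have to be found in the camera images.
- tray: blue open-fronted sheet-steel tray, screwed to the bench. Origin: at bench level, middle of the lip's front edge. Its y axis points level into the tray, from the open front to the back wall, x along the lip, z up. Inside: 250 mm wide (x -125 to 125), 180 mm deep (y 0 to 180). The bare-steel lip slopes up over the first 15 mm from bench level to the 2 mm thick floor
- tray_back (a point): middle of the blue tray's back wall, at the foot of its inner face (180 mm behind the lip's front edge, on the 2 mm floor). Back and side walls are 3 mm thick and 35 mm high; the side walls slope down to 12 mm at the open front. A 1.5 mm high flange with screws runs 18 mm wide outside each side wall
- disc_mid (a point): used test piece: round disc 38 mm across and 14 mm thick, lying flat when it starts; dark steel sides, bright ground top face with a ring of brown-black spark burns, about 120 g, slides on the bench; the point is its centre, 7 mm above its underside
- square_mid (a point): used test piece: square slice 34 x 34 mm, 14 mm thick, lying flat when it starts; dark steel sides, bright ground top face with a ring of brown-black spark burns, about 120 g, slides on the bench; the point is its centre, 7 mm above its underside; its x and y axes are parallel to its sides
- hex_mid (a point): used test piece: six-sided slice of bar, 36 mm across flats, 14 mm thick, lying flat when it starts; dark steel sides, bright ground top face with a ring of brown-black spark burns, about 120 g, slides on the bench; the point is its centre, 7 mm above its underside
- standard_mid (a point): reference standard, to be left alone: upright copper cylinder 40 mm across and 32 mm high with a white paper band, loose; the point is its centre
- box_mid (a point): small closed blue box with an orange band, 60 x 60 x 55 mm high, loose, to be left alone; the point is its centre
- water_mid (a point): clear water bottle with red cap and label, 64 mm across and 210 mm high, standing loose, to be left alone; the point is 105 mm above its foot
- mouse_mid (a point): black computer mouse, about 105 x 56 x 32 mm, loose on a 3 mm thick, 200 x 220 mm black mat, to be left alone; the point is 16 mm above its underside
Not all that is in view belongs to the job. What is shaped like the part that bears disc_mid but yellow is not meant.

How it is judged:
At the end, for the whole second after the job is handed in: All three used pieces lie flat (within 0.15 rad) and at rest on the tray's floor, each with its centre 30 mm or more behind the front edge of the lip and between the walls; the standard, box, bottle and mouse are within 15 mm of where they started (y of disc_mid in the frame of tray between 0.03 and 0.18 m and x of disc_mid in the frame of tray between -0.125 and 0.125 m and height (world z) of each of disc_mid, square_mid, hex_mid below 0.014 m and angle between each of disc_mid, square_mid, hex_mid's own z axis and vertical below 0.15 rad and linear speed of each of disc, square, hex below 0.02 m/s and y of square_mid in the frame of tray between 0.03 and 0.18 m and x of square_mid in the frame of tray between -0.125 and 0.125 m and y of hex_mid in the frame of tray between 0.03 and 0.18 m and x of hex_mid in the frame of tray between -0.125 and 0.125 m and distance of each of standard_mid, box_mid, water_mid, mouse_mid from where it was at the start of the episode below 0.015 m); the robot touches nothing.
It fails at once if a used piece is lifted more than 12 mm (height (world z) of any of disc_mid, square_mid, hex_mid above 0.019 m).
It fails at once if a used piece is gripped, or jammed with more than 35 N (contact force between the fingers and disc above 35 N or contact force between the fingers and square above 35 N or contact force between the fingers and hex above 35 N).
It fails at once if a used piece is flicked faster than 0.7 m/s (linear speed of any of disc, square, hex above 0.7 m/s).
It fails at once if the standard, box, bottle or mouse is moved more than 15 mm (distance of any of standard_mid, box_mid, water_mid, mouse_mid from where it was at the start of the episode above 0.015 m).
It also fails if it takes over 72 s, if anything falls off the work surface, if the arm or the gripper's body presses on something with over 40 N, if the wrist force passes 120 N, or if a joint passes its speed limit or range.

## Working session

There is one attempt and no reset: what is moved stays moved. The work goes in short steps, Python scripts to look and compute and a tool call to move; the robot and the scene stay as the last step left them, time stands still between calls to the robot, and variables do not carry over. Pictures are saved under pics/ and viewed, at most 10 in all, crops included, and the job is handed in when it is done.

Besides the shell and the picture viewer there is one more tool, called as a command line: name --pt "numbers of a row" for each row, then --argument value for the rest. apply_moves: Moves the arm, as the interface text tells. Its arguments: {"type":"object","properties":{"deltas":{"type":"array"},"grip_force":{"type":"number"}},"required":["deltas"]}

```bash
mkdir -p pics; cat > h.py <<'E'
import numpy as np, cv2
from station import ctrl
def snap(n,f=None):
    c=ctrl.camera(n)
    if f: cv2.imwrite('pics/'+f,c['img'][:,:,::-1])
    return c
def ray(c,u,v,z,pose=None):
    P=c['pose'] if pose is None else pose
    K=c['K']; d=np.array([(u-K[0,2])/K[0,0],-(v-K[1,2])/K[1,1],-1.])
    d=P[:3,:3]@d; o=P[:3,3]; return (o+d*(z-o[2])/d[2])[:3]
E
python3 - <<'E'
from h import *
for n in('top','scene'):
    c=snap(n,n+'0.png'); print({k:(np.round(v,3).tolist() if k!='img' else 0) for k,v in c.items()})
print(ctrl.get_obs(), ctrl.tip_reach)
E
```

```text
{'img': 0, 'K': [[492.589, 0.0, 325.968], [0.0, 492.589, 202.208], [0.0, 0.0, 1.0]], 'pose': [[-0.008, 0.999, -0.031, 0.488], [-1.0, -0.009, -0.028, -0.159], [-0.028, 0.031, 0.999, 1.266], [0.0, 0.0, 0.0, 1.0]]}
{'img': 0, 'K': [[411.656, 0.0, 315.881], [0.0, 411.656, 195.776], [0.0, 0.0, 1.0]], 'pose': [[0.684, -0.435, 0.585, 1.131], [0.729, 0.426, -0.536, -0.659], [-0.017, 0.793, 0.609, 0.704], [0.0, 0.0, 0.0, 1.0]]}
{'time_s': 0.1, 'qpos': array([ 1.15641132e+00,  3.00397001e-01,  1.52148014e+00,  1.89506729e-05,
        1.32071297e+00, -6.66124759e-02]), 'joint_vel': array([-0.00196697,  0.00085935, -0.00153905, -0.00034822,  0.00339398,
        0.00090011]), 'tau': array([ 5.08359644e-04, -5.32641578e+01, -3.53280866e+01,  7.08890310e-02,
        2.34923355e-02, -1.11461284e-04]), 'ee_pos': array([0.18736762, 0.5168905 , 0.22996967]), 'eef_rot': array([-3.14059863e+00, -8.47096620e-05,  2.79381538e+00]), 'force': array([ 0.35581765, -0.65604921, -0.27959228]), 'moment': array([0.00611085, 0.02325059, 0.01710501]), 'grip_force': 0.0, 'grip_width': 0.09375895941703416} 0.025
```

View pics/top0.png

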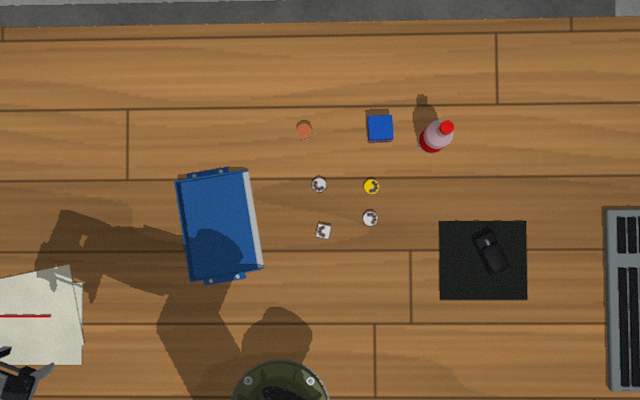

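View pics/scene0.png

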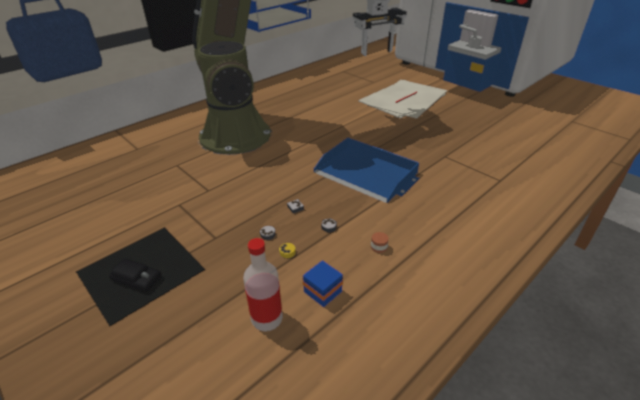

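The top view shows the tray (175–262, 168–283) with its steel lip on the right, and three bright round or square burnt pieces at (319,184), (323,230) and (370,217). A yellow look-alike sits at (371,186), the copper standard at (304,130), the box at (380,128), the bottle at (437,135) and the mouse at (490,250). I'll measure these and enlarge the area with the pieces.

```bash
python3 - <<'E'
from h import *
c=snap('top'); im=c['img']
cv2.imwrite('pics/crop1.png',cv2.resize(im[110:285,235:410,::-1],None,fx=3.4,fy=3.4,interpolation=cv2.INTER_CUBIC))
hsv=cv2.cvtColor(im,cv2.COLOR_RGB2HSV)
m=((hsv[...,1]<60)&(hsv[...,2]>110)).astype(np.uint8)
m[:, :235]=0; m[:160]=0; m[280:]=0; m[:,420:]=0
m=cv2.morphologyEx(m,cv2.MORPH_CLOSE,np.ones((5,5)))
for k in cv2.findContours(m,0,2)[0]:
    if cv2.contourArea(k)<40: continue
    (u,v),s,a=cv2.minAreaRect(k); print('piece',(u,v),s,a,ray(c,u,v,.014).round(3))
    if max(s)>60:
        for b in cv2.boxPoints(((u,v),s,a)): print('  lip',b,ray(c,*b,.001).round(3))
mb=((hsv[...,0]>100)&(hsv[...,0]<125)&(hsv[...,1]>130)).astype(np.uint8); mb[:, 300:]=0
k=max(cv2.findContours(mb,0,2)[0],key=cv2.contourArea)
r=cv2.minAreaRect(k);print('tray',r)
for b in cv2.boxPoints(r): print(b,ray(c,*b,.02).round(3))
for n,u,v,z in(('std',304,130,.032),('box',380,128,.055),('bot',432,148,.02),('yel',371,186,.014),('mouse',490,250,.02),('mat',440,222,.003)): print(n,ray(c,u,v,z).round(3))
E
```

```text
piece (323.1153869628906, 230.92308044433594) (13.532012939453125, 13.532013893127441) 11.309932708740234 [ 0.454 -0.116  0.014]
piece (370.0, 218.0) (14.0, 14.0) 90.0 [ 0.486 -0.235  0.014]
piece (319.0, 184.5) (13.0, 14.0) 90.0 [ 0.572 -0.106  0.014]
piece (253.0061492919922, 220.54022216796875) (98.99012756347656, 7.0590949058532715) 81.30449676513672 [0.482 0.063 0.014]
  lip [242.03435 172.14767] [0.607 0.093 0.001]
  lip [249.0123  171.08044] [0.61  0.075 0.001]
  lip [263.97797 268.93277] [0.357 0.037 0.001]
  lip [257. 270.] [0.355 0.055 0.001]
tray ((218.175048828125, 225.24363708496094), (112.77842712402344, 73.702880859375), 81.29777526855469)
[173.21619 175.07916] [0.6   0.267 0.02 ]
[246.07062 163.92798] [0.626 0.079 0.02 ]
[263.1339 275.4081] [0.343 0.037 0.02 ]
[190.27948 286.5593 ] [0.316 0.222 0.02 ]
std [ 0.709 -0.07   0.032]
box [ 0.708 -0.26   0.055]
bot [ 0.661 -0.393  0.02 ]
yel [ 0.567 -0.238  0.014]
mouse [ 0.404 -0.533  0.02 ]
mat [ 0.474 -0.413  0.003]
```

View pics/crop1.png

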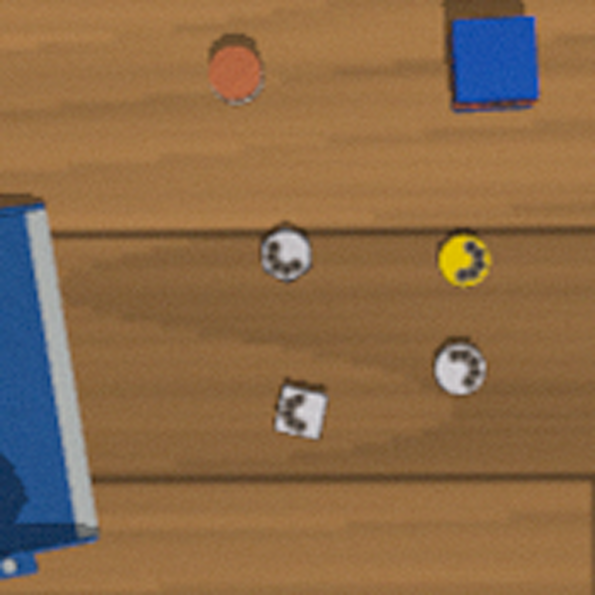

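The crop confirms three steel-coloured burnt pieces: (319,184) and (370,217) are the round or hex ones and (323,230) is the square. The yellow one at (371,186) fits the "not meant" description, so I'll leave it. Plan: half-close the fingers to a gap of about 24 mm as a two-point pusher, turn the jaw line parallel to the lip and push the pieces one at a time, square first.

apply_moves --pt "190 1.5 -3.8 -0.4 0 0 -0.06" --pt "190 1.5 -3.8 -0.4 0 0 -0.06" --pt "190 1.5 -3.8 -0.4 0 0 -0.06" --pt "190 1.5 -3.8 -0.4 0 0 -0.06" --pt "190 1.5 -3.8 -0.4 0 0 -0.06" --pt "190 1.5 -3.8 -0.4 0 0 -0.06" --pt "190 1.5 -3.8 -0.4 0 0 -0.06" --pt "190 1.5 -3.8 -0.4 0 0 -0.06" --pt "190 1.5 -3.8 -0.4 0 0 -0.06" --pt "190 1.5 -3.8 -0.4 0 0 -0.06"

```text
time_s: 1.15
ee_pos: [0.3376, 0.1355, 0.1904]
eef_rot: [3.141, 0.0, 2.192]
force: [0.6, -0.5, 0.0]
grip_width: 0.0243
grip_force: 0.0
```

apply_moves --pt "190 1.5 -3.8 -0.5 0 0 -0.06" --pt "190 1.5 -3.8 -0.5 0 0 -0.06" --pt "190 1.5 -3.8 -0.5 0 0 -0.06" --pt "190 1.5 -3.8 -0.5 0 0 -0.06" --pt "190 1.5 -3.8 -0.5 0 0 -0.06" --pt "190 1.5 -3.8 -0.5 0 0 -0.06" --pt "190 1.5 -3.8 -0.5 0 0 -0.06" --pt "190 1.5 -3.8 -0.5 0 0 -0.06" --pt "190 0 0 0 0 0 0"

```text
time_s: 2.05
ee_pos: [0.458, -0.1702, 0.1494]
eef_rot: [-3.141, -0.0, 1.709]
force: [-0.8, 0.4, -0.4]
grip_width: 0.0235
grip_force: 0.0
```

```bash
cat >> h.py <<'E'
from scipy.spatial.transform import Rotation as R
def wrist(f=None):
    o=ctrl.get_obs(); T=np.eye(4); T[:3,:3]=R.from_euler('xyz',o['eef_rot']).as_matrix(); T[:3,3]=o['ee_pos']
    c=snap('wrist',f); c['pose']=T@c['hand_eye']; return c
E
python3 - <<'E'
from h import *
c=wrist('w1.png'); print(c['pose'].round(3),c['K'])
E
```

```text
[[ 0.991 -0.133 -0.032  0.449]
 [ 0.137  0.961  0.24  -0.101]
 [-0.001 -0.242  0.97   0.303]
 [ 0.     0.     0.     1.   ]] [[346.75296651   0.         321.15355245]
 [  0.         346.75296651 208.95950628]
 [  0.           0.           1.        ]]
```

View pics/w1.png

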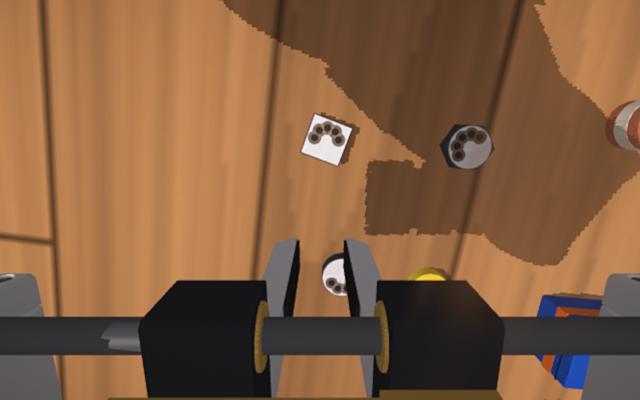

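The wrist view shows the square at (327,139), the hex at (467,147) and the disc between the fingers at (338,274). I'll refine the square and hex from it.

```bash
python3 - <<'E'
from h import *
c=wrist()
O=np.array([.4835,.056]);e=np.array([.989,.149]);d=np.array([-.149,.989])
for n,u,v in(('sq',327,139),('hex',467,147),('disc',338,276)):
    p=ray(c,u,v,.014); q=p[:2]-O; print(n,p.round(3),'lat',q@e,'dep',q@d)
q=np.array([.458,-.1702])-O; print('tcp',q@e,q@d)
E
```

```text
sq [ 0.454 -0.111  0.014] lat -0.05409501584481485 dep -0.16070752147831466
hex [ 0.569 -0.101  0.014] lat 0.06101501115373861 dep -0.16830060144578268
disc [ 0.481 -0.23   0.014] lat -0.04487506626468751 dep -0.2821945256463831
tcp -0.05892329999999997 -0.2199123
```

apply_moves --pt "190 0.2 0 -2 0 0 0.01" --pt "190 0.2 0 -2 0 0 0" --pt "190 0 0 -2 0 0 0" --pt "190 0 0 -2 0 0 0" --pt "190 0 0 -2 0 0 0" --pt "190 0 0 -1.2 0 0 0" --pt "190 0 0 -0.5 0 0 0" --pt "190 0 0 0 0 0 0"

```text
time_s: 2.95
ee_pos: [0.4614, -0.1665, 0.0335]
eef_rot: [-3.141, -0.0, 1.725]
force: [0.5, 0.8, 0.6]
grip_width: 0.0239
grip_force: 0.0
```

apply_moves --pt "190 -0.15 1 0 0 0 0" --pt "190 -0.15 1 0 0 0 0" --pt "190 -0.15 1 0 0 0 0" --pt "190 -0.15 1 0 0 0 0" --pt "190 -0.15 1 0 0 0 0" --pt "190 -0.15 1 0 0 0 0" --pt "190 -0.22 1.5 0 0 0 0" --pt "190 -0.22 1.5 0 0 0 0"

```text
time_s: 3.75
ee_pos: [0.4478, -0.0758, 0.0334]
eef_rot: [-3.142, -0.0, 1.724]
force: [0.2, -0.1, 0.9]
grip_width: 0.0243
grip_force: 0.5
```

apply_moves --pt "190 -0.22 1.5 -0.1 0 0 0" --pt "190 -0.22 1.5 -0.1 0 0 0" --pt "190 -0.22 1.5 0 0 0 0" --pt "190 -0.22 1.5 0 0 0 0" --pt "190 -0.22 1.5 0 0 0 0" --pt "190 -0.22 1.5 0 0 0 0"

```text
time_s: 4.35
ee_pos: [0.4344, 0.0144, 0.0314]
eef_rot: [-3.141, -0.0, 1.724]
force: [0.1, -0.6, 0.6]
grip_width: 0.0241
grip_force: 0.7
```

```bash
python3 - <<'E'
from h import *
wrist('w2.png')
E
```

```text
(no output)
```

View pics/w2.png

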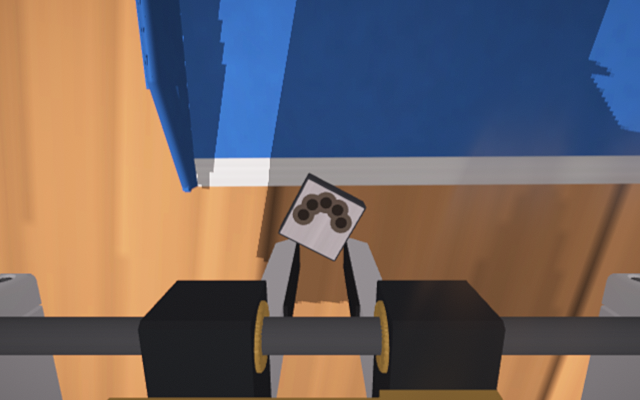

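The square sits in the finger cradle at (323,218), just short of the lip (row ~187), and the push direction is square to the lip. Continuing.

apply_moves --pt "190 -0.15 1 0 0 0 0" --pt "190 -0.15 1 0 0 0 0" --pt "190 -0.15 1 0 0 0 0" --pt "190 -0.15 1 0 0 0 0" --pt "190 -0.22 1.5 0 0 0 0" --pt "190 -0.22 1.5 0 0 0 0" --pt "190 -0.22 1.5 0 0 0 0" --pt "190 -0.22 1.5 0 0 0 0" --pt "190 -0.22 1.5 0 0 0 0"

```text
time_s: 5.3
ee_pos: [0.4175, 0.1291, 0.0314]
eef_rot: [-3.141, -0.0, 1.724]
force: [0.1, -0.3, -0.1]
grip_width: 0.024
grip_force: 0.4
```

apply_moves --pt "190 -0.22 1.5 0 0 0 0" --pt "190 -0.1 0.7 0 0 0 0" --pt "190 0 0 0 0 0 0" --pt "190 0.15 -1 0 0 0 0" --pt "190 0.15 -1 1.5 0 0 0" --pt "190 0.3 -2 3 0 0 0" --pt "190 0.3 -2 3 0 0 0"

```text
time_s: 6.0
ee_pos: [0.4233, 0.0883, 0.1071]
eef_rot: [-3.14, -0.0, 1.723]
force: [0.5, -0.6, -0.1]
grip_width: 0.0237
grip_force: 0.0
```

```bash
python3 - <<'E'
from h import *
wrist('w3.png')
E
```

```text
(no output)
```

View pics/w3.png

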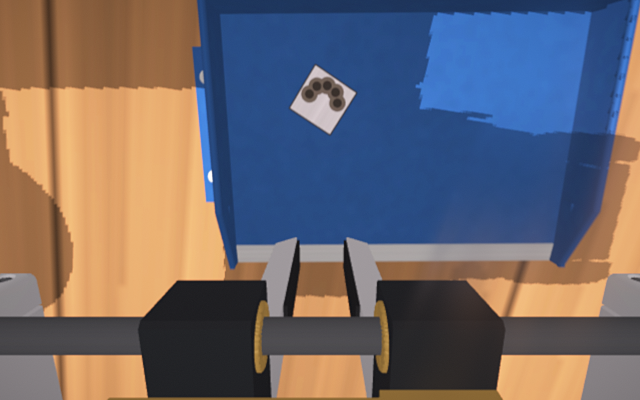

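The square lies flat and deep in the tray at (323,100). Next is the hex.

apply_moves --pt "190 2.2 -3.5 0 0 0 0" --pt "190 2.2 -3.5 0 0 0 0" --pt "190 2.2 -3.5 0 0 0 0" --pt "190 2.2 -3.5 0 0 0 0" --pt "190 2.2 -3.5 0 0 0 0" --pt "190 2.2 -3.5 0 0 0 0" --pt "190 2.2 -3.5 0 0 0 0" --pt "190 0 0 0 0 0 0"

```text
time_s: 6.85
ee_pos: [0.5783, -0.1599, 0.1058]
eef_rot: [3.141, 0.001, 1.719]
force: [-0.4, 0.2, -0.4]
grip_width: 0.0243
grip_force: 0.0
```

apply_moves --pt "190 0 0 -2 0 0 0" --pt "190 0 0 -2 0 0 0" --pt "190 0 0 -2 0 0 0" --pt "190 0 0 -1.1 0 0 0" --pt "190 0 0 -0.5 0 0 0" --pt "190 0 0 0 0 0 0"

```text
time_s: 7.45
ee_pos: [0.5774, -0.1551, 0.0303]
eef_rot: [-3.141, -0.0, 1.724]
force: [-0.2, -0.6, -0.5]
grip_width: 0.0237
grip_force: 0.0
```

apply_moves --pt "190 -0.15 1 0.1 0 0 0" --pt "190 -0.15 1 0 0 0 0" --pt "190 -0.15 1 0 0 0 0" --pt "190 -0.15 1 0 0 0 0" --pt "190 -0.15 1 0 0 0 0" --pt "190 -0.15 1 0 0 0 0" --pt "190 -0.22 1.5 0 0 0 0" --pt "190 -0.22 1.5 0 0 0 0" --pt "190 -0.22 1.5 0 0 0 0" --pt "190 -0.22 1.5 0 0 0 0"

```text
time_s: 8.45
ee_pos: [0.5596, -0.0336, 0.0315]
eef_rot: [3.142, 0.0, 1.724]
force: [-0.5, -1.8, 2.5]
grip_width: 0.024
grip_force: 1.4
```

apply_moves --pt "190 -0.22 1.5 0 0 0 0" --pt "190 -0.22 1.5 0 0 0 0" --pt "190 -0.22 1.5 0 0 0 0" --pt "190 -0.22 1.5 0 0 0 0"

```text
time_s: 8.85
ee_pos: [0.5508, 0.0263, 0.0315]
eef_rot: [-3.142, 0.0, 1.724]
force: [0.4, -2.1, 2.4]
grip_width: 0.0243
grip_force: 1.5
```

```bash
python3 - <<'E'
from h import *
wrist('w4.png')
E
```

```text
(no output)
```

View pics/w4.png

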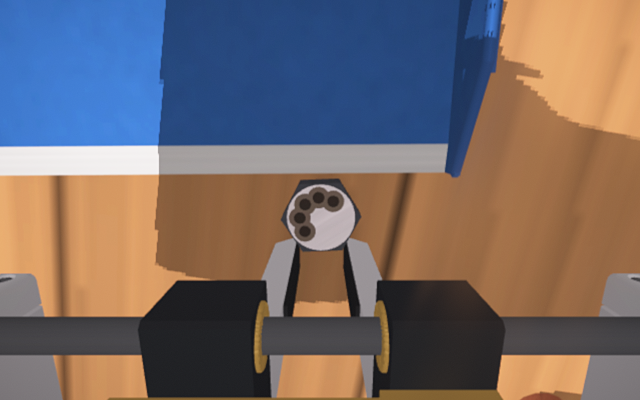

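The hex is cradled centrally at (321,216), just before the lip. Continuing.

apply_moves --pt "190 -0.15 1 0 0 0 0" --pt "190 -0.15 1 0 0 0 0" --pt "190 -0.15 1 0 0 0 0" --pt "190 -0.15 1 0 0 0 0" --pt "190 -0.22 1.5 0 0 0 0" --pt "190 -0.22 1.5 0 0 0 0" --pt "190 -0.22 1.5 0 0 0 0" --pt "190 -0.22 1.5 0 0 0 0" --pt "190 -0.15 1 0 0 0 0" --pt "190 -0.1 0.5 0 0 0 0"

```text
time_s: 9.9
ee_pos: [0.5336, 0.1412, 0.0315]
eef_rot: [3.141, 0.0, 1.725]
force: [0.4, -2.9, 3.4]
grip_width: 0.0239
grip_force: 3.9
```

apply_moves --pt "190 0 0 0 0 0 0" --pt "190 0.15 -1 0 0 0 0" --pt "190 0.15 -1 1.5 0 0 0" --pt "190 0.3 -2 3 0 0 0" --pt "190 0.3 -2 3 0 0 0"

```text
time_s: 10.4
ee_pos: [0.5427, 0.0782, 0.108]
eef_rot: [-3.141, -0.0, 1.723]
force: [0.5, -0.0, 0.5]
grip_width: 0.0242
grip_force: 0.0
```

apply_moves --pt "190 -0.58 -4 0 0 0 0" --pt "190 -0.58 -4 0 0 0 0" --pt "190 -0.58 -4 0 0 0 0" --pt "190 -0.58 -4 0 0 0 0" --pt "190 -0.58 -4 0 0 0 0" --pt "190 -0.58 -4 0 0 0 0" --pt "190 -0.58 -4 0 0 0 0" --pt "190 -0.58 -4 0 0 0 0" --pt "190 -0.58 -4 0 0 0 0" --pt "190 0 0 0 0 0 0"

```text
time_s: 11.4
ee_pos: [0.4889, -0.2849, 0.1074]
eef_rot: [3.141, 0.001, 1.719]
force: [0.2, 0.7, 0.0]
grip_width: 0.0242
grip_force: 0.0
```

```bash
python3 - <<'E'
from h import *
print(ctrl.get_obs()['ee_pos'])
c=wrist('w5.png')
E
```

```text
[ 0.48891891 -0.28490654  0.10744948]
```

View pics/w5.png

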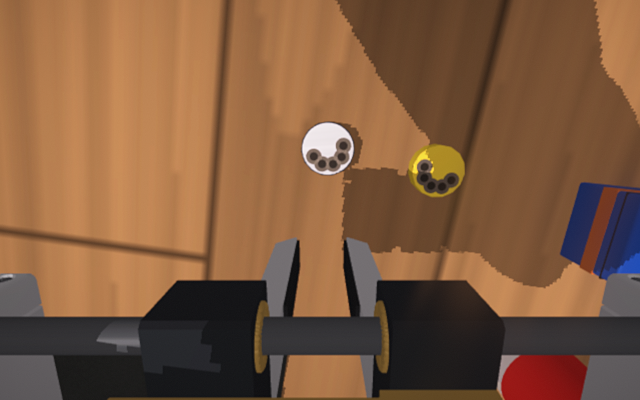

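The disc is at (327,148), ~3 mm right of the finger centre, with the yellow piece clear at (437,170). I'll shift slightly, go down and push.

apply_moves --pt "190 0.3 0 -2 0 0 0" --pt "190 0 0 -2 0 0 0" --pt "190 0 0 -2 0 0 0" --pt "190 0 0 -1.1 0 0 0" --pt "190 0 0 -0.4 0 0 0" --pt "190 0 0 0 0 0 0"

```text
time_s: 12.05
ee_pos: [0.4936, -0.2798, 0.0317]
eef_rot: [-3.141, -0.0, 1.724]
force: [0.7, -0.0, 0.3]
grip_width: 0.0242
grip_force: 0.0
```

apply_moves --pt "190 -0.15 1 0 0 0 0" --pt "190 -0.15 1 0 0 0 0" --pt "190 -0.15 1 0 0 0 0" --pt "190 -0.15 1 0 0 0 0" --pt "190 -0.15 1 0 0 0 0" --pt "190 -0.15 1 0 0 0 0" --pt "190 -0.22 1.5 0 0 0 0" --pt "190 -0.22 1.5 0 0 0 0" --pt "190 -0.22 1.5 0 0 0 0" --pt "190 -0.22 1.5 0 0 0 0"

```text
time_s: 13.05
ee_pos: [0.4755, -0.1586, 0.0315]
eef_rot: [3.142, 0.0, 1.724]
force: [0.5, -1.2, 1.6]
grip_width: 0.0244
grip_force: 1.2
```

apply_moves --pt "190 -0.22 1.5 0 0 0 0" --pt "190 -0.22 1.5 0 0 0 0" --pt "190 -0.22 1.5 0 0 0 0" --pt "190 -0.22 1.5 0 0 0 0" --pt "190 -0.22 1.5 0 0 0 0" --pt "190 -0.22 1.5 0 0 0 0" --pt "190 -0.22 1.5 0 0 0 0" --pt "190 -0.22 1.5 0 0 0 0" --pt "190 -0.22 1.5 0 0 0 0" --pt "190 -0.22 1.5 0 0 0 0"

```text
time_s: 14.05
ee_pos: [0.4534, -0.0087, 0.0314]
eef_rot: [-3.142, 0.0, 1.724]
force: [1.4, -1.7, 3.2]
grip_width: 0.0243
grip_force: 1.2
```

apply_moves --pt "190 -0.15 1 0 0 0 0" --pt "190 -0.15 1 0 0 0 0" --pt "190 -0.15 1 0 0 0 0" --pt "190 -0.15 1 0 0 0 0" --pt "190 -0.15 1 0 0 0 0" --pt "190 -0.15 1 0 0 0 0" --pt "190 -0.15 1 0 0 0 0"

```text
time_s: 14.75
ee_pos: [0.443, 0.0609, 0.0314]
eef_rot: [-3.141, -0.0, 1.724]
force: [0.7, -1.5, 1.0]
grip_width: 0.024
grip_force: 0.7
```

apply_moves --pt "190 -0.15 1 0 0 0 0" --pt "190 -0.15 1 0 0 0 0" --pt "190 -0.15 1 0 0 0 0" --pt "190 0 0 0 0 0 0" --pt "190 0.15 -1 0 0 0 0" --pt "190 0.15 -1 1.5 0 0 0" --pt "190 0.3 -2 3 0 0 0" --pt "190 0.3 -2 3 0 0 0" --pt "190 0.3 -2 3 0 0 0" --pt "190 0 0 0 0 0 0"

```text
time_s: 15.75
ee_pos: [0.4525, 0.0075, 0.1398]
eef_rot: [3.136, 0.001, 1.721]
force: [1.1, 0.0, -1.1]
grip_width: 0.0239
grip_force: 0.0
```

```bash
python3 - <<'E'
from h import *
c=wrist('w6.png'); im=c['img']; hsv=cv2.cvtColor(im,cv2.COLOR_RGB2HSV)
m=((hsv[...,1]<60)&(hsv[...,2]>110)).astype(np.uint8); m[240:]=0
m=cv2.morphologyEx(m,cv2.MORPH_CLOSE,np.ones((9,9)))
O=np.array([.4835,.056]);e=np.array([.989,.149]);d=np.array([-.149,.989])
for k in cv2.findContours(m,0,2)[0]:
    if cv2.contourArea(k)<300: continue
    (u,v),s,a=cv2.minAreaRect(k); q=ray(c,u,v,.016)[:2]-O; print((u,v),s,'lat',q@e,'dep',q@d)
c=snap('top','top9.png')
E
```

```text
(369.0805358886719, 141.3349609375) (18.660964965820312, 302.0245361328125) lat 0.0005312660032419528 dep 0.012379637490610705
(318.2500305175781, 68.75) (49.497474670410156, 48.790367126464844) lat -0.039355699330008494 dep 0.06579548918587647
(457.5, 22.5) (45.0, 49.0) lat 0.06207357003750297 dep 0.09740070352044673
```

View pics/w6.png

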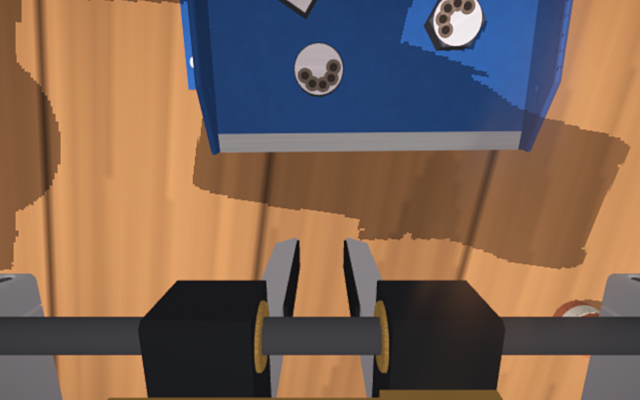

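View pics/top9.png

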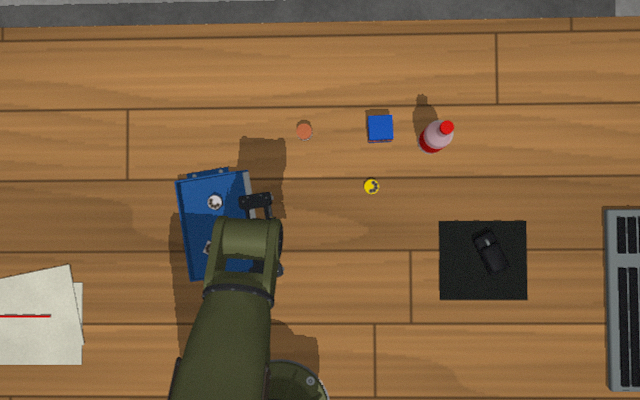

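The wrist view shows the disc at (318,69), the hex at (457,22) and the square's corner at (305,5), all flat in the tray. Disc and hex depths measure about 66 and 97 mm, and the square was put at about 130 mm. In the top view the other items are at their starting pixels and the arm is clear.

```bash
python3 -c "
from station import ctrl
print(ctrl.hand_in())"
```

```text
the job is handed in; nothing more can be done
None
```

I pushed all three used pieces into the tray, where they lie flat past the lip with the other items unmoved, and handed the job in at about 16 s; the hand-in gave no verdict.

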